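# Set the running clearance of a drill-jig strap

## Task

Lift the folded sheet-metal bracket off the drilling jig and put it in the open bin, leaving the jar, screwdriver and drill where they are. Then screw the knurled nut on the jig's stud clockwise until it bottoms out, and back it off a quarter turn so that the sheet can just slide under the strap. Finish while holding: the gripper stays closed on the nut at that setting and does not let go.

Things in the scene. Friction and masses are not known exactly. Their poses are not given: they have to be found in the camera images.
- jig: Fixed drilling jig: aluminium base 180 x 130 x 20 mm, on it a blue-grey sheet 150 x 110 mm (top 24 mm above the bench) and along x a steel strap 130 x 36 mm (top 34 mm above the bench). A 12 mm steel stud stands upright at its centre, ending 78 mm above the bench. Origin: centre of the underside, on the bench, below the stud.
- thumbnut: Dark ribbed (knurled) round nut on the stud: 35 mm diameter, 30 mm high. Origin: centre of the nut's underside, on the stud axis, z up; this frame rises and sinks with the nut but does not turn. 34 mm above the bench when bottomed out on the strap, 1.27 mm higher per rad backed off (8 mm per turn). With the bracket gone, nothing but the stud stands higher than the strap within 60 mm of it.
- nut_turn (a joint): Angle of the nut on its right-hand thread, rad: 0 = bottomed out on the strap (firm stop); grows as it is backed off (anticlockwise from above), up to 5.0. Starts 1.9 to 3.3. It stays where it is left; turning it takes about 0.06 N m. A black line on its top face turns with it.
- bracket: Loose bracket of blue-grey sheet 3 mm thick, an upside-down U over the nut: 40 (x) by 70 (y) by 65 mm high, about 120 g. Flat web on top; legs at y = +-33.5 mm stand on the jig's sheet beside the strap; open towards +x and -x. Grip the web across its 40 mm width (along x). Origin: underside centre, between the feet. Starts within 5 mm of the stud and 0.1 rad of the jig's axes.
- bin: Fixed open-topped plastic bin, 150 x 150 mm outside, 45 mm high, walls and floor 4 mm thick. Origin: centre of the underside, on the bench.
- jar: Bystander: pale jar with a lid, 76 mm diameter, 110 mm high, origin at the centre of the underside. Not to be disturbed.
- screwdriver: Bystander: screwdriver, 200 mm long, lying along its x axis, handle to -x, origin on the underside near its middle. Not to be disturbed.
- drill: Bystander: cordless drill standing on its battery, 220 mm tall, bit pointing along its x axis to 195 mm from the origin; origin at the centre of the underside. Not to be disturbed.
Mind the look-alikes: they are no part of the job. Of the things like the bin, leave any that is pink or yellow; of the rest the larger one is meant.

How it is judged:
By the outcome, as a careful person would: the job done as asked, in the order asked, and still so for the second after the job is handed in, while the arm keeps its last pose, push and grip.
It also fails if it takes over 72 s, if anything falls off the work surface, if the arm or the gripper's body presses on something with over 40 N, if the wrist force passes 120 N, or if a joint passes its speed limit or range.

## Robot

A 6-joint arm with a two-finger parallel gripper is mounted at the origin on the work surface. World frame = base frame: x ahead of the robot, y to its left, z up, the work surface at z = 0. Lengths are in mm, angles in rad, forces in N, time in s.
With the tool pointing down it reaches from about 350 to 850 mm from the base axis. Payload 8.1 kg.
Tool frame: the origin (TCP) lies between the finger pads, 19 mm behind the fingertips; this is the grasp point; z points along the fingers, y is the line along which they close (so a half turn about z gives the same grasp; the last joint's range is limited). The gripper opens to 85 mm and grips with 20 to 120 N. Pads are 22 mm wide; open, the fingers measure 114 mm over their backs; the gripper's body (76 mm by 85 mm) begins 54 mm behind the grasp point. The pads swing forward as they close: fully open they stand 13 mm farther back than shut.
Start: joints at [1.021, 0.13, 1.488, -0, 1.523, -0.085], TCP at [268.927, 536.362, 249.992] pointing down, gripper open.
Joint ranges: [-2.96, 2.96], [-0.89, 2.26], [0.02, 2.5], [-1.34, 4.48], [0, 2.73], [-2.66, 2.66]. Speed limits (rad/s): [2.39, 2.39, 2.79, 3.14, 3.14, 3.14].

## Interface

Orientations are given as a unit quaternion [x, y, z, w].
In Python, from rig import robot gives the robot as it stands. Calls block until the motion is done:
- robot.reach(position, orientation): joint-space move of the TCP to a pose.
- robot.move_straight(position, rot=None, velocity=150): straight line of the TCP; rot=None keeps the orientation; velocity is the mean speed in mm/s.
- robot.movej(angles): joint-space move.
- robot.grip(opening, grip_force=None): opening from 0.0 (shut) to 1.0 (fully open); grip_force is the grip in N (None keeps the last); returns when the fingers have stopped.
- robot.hold(seconds).
- robot.ik(position, orientation): joint angles nearest the present ones, or None.
- robot.sense(): the state.
- robot.camera(name): name is "scene" or "top"; returns a dict with "img" (480x640x3 uint8, red, green, blue), "fx", "fy", "cx", "cy" (pixels), "D" ([k1, k2, p1, p2, k3] as OpenCV has them; the pictures are not rectified), "R" (3x3) and "t" (3): a world point X has camera coordinates R X + t. Camera axes: x right, y down, z forward; pixel columns grow to the right and rows downward; lengths in mm; the calibration is good to about 2 mm. A picture is of the moment at which its call begins. There is no depth.
A pose or a line that the arm cannot do raises robot.Unreachable and nothing moves.
- robot.job_done(): hands the job in; it is judged then, once.
The state is a dict: "t": time; "q": joint angles; "joint_vel": joint speeds; "joint_efforts": joint torques, N m; "position": TCP position; "tcp_rot": TCP orientation; "ft_force": force on the tool from outside, world axes, zero at the start; "ft_torque": the same for the moment, N m; "opening": opening from 0.0 (shut) to 1.0 (fully open); "finger_force": force on a finger pad.
Only numpy, scipy, OpenCV 4.12 (cv2) and the standard library are available. Lean on these libraries where they do the work, as an engineer would, in place of code of your own. Each camera call takes 0.05 s, during which the arm holds its last target. There are 200 camera calls.

## Working session

There is one attempt and no reset: what is moved stays moved. The work goes in short steps, each a Python script; the robot and the scene stay as the last script left them, time stands still between calls to the robot, and variables do not carry over. Pictures are saved under pics/ and viewed, at most 10 in all, crops included, and the job is handed in when it is done.

```bash
mkdir -p pics; ls
python3 - <<'E'
from rig import robot
import cv2,pickle
d={}
for n in("scene","top"):
    c=robot.camera(n); d[n]=c
    cv2.imwrite(f"pics/{n}0.png",c["img"][:,:,::-1]); print(n,c["fx"],c["cx"],c["cy"],c["D"],c["R"],c["t"])
pickle.dump(d,open("cam0.pkl","wb"))
s=robot.sense(); print(s)
E
```

```text
pics
scene 579.3615956686905 318.12153505012435 236.1921603990799 [-0.12159069  0.          0.          0.          0.        ] [[ 0.36687306  0.93025834  0.00485538]
 [ 0.74311066 -0.28991837 -0.60310354]
 [-0.55963444  0.22487052 -0.79764813]] [-227.0807593  -356.34426644 1847.42507506]
top 447.50230813983086 317.6618872024198 242.61969170767105 [-0.07369851  0.          0.          0.          0.        ] [[ 0.02197131 -0.99960007 -0.01780339]
 [-0.98470813 -0.01855883 -0.17322089]
 [ 0.1728212   0.02133703 -0.98472207]] [  16.52360949  552.21654026 1144.63612601]
{'t': 0.1, 'q': array([ 1.02060804e+00,  1.31149188e-01,  1.48917846e+00, -2.88013263e-05,
        1.52301147e+00, -8.53947757e-02]), 'joint_vel': array([ 0.00218707, -0.00266667, -0.0042928 ,  0.00083352, -0.00102397,
        0.00136633]), 'joint_efforts': array([ 1.40010252e-03, -5.70958507e+01, -5.01938474e+01, -1.06174934e-04,
        8.32621678e-03,  5.01631496e-05]), 'position': array([268.6797743 , 535.94894904, 249.00691661]), 'tcp_rot': array([ 2.30309735e-01,  9.73116983e-01, -8.34000767e-04, -2.59194569e-04]), 'ft_force': array([ 0.86598671, -0.18551281,  0.24318072]), 'ft_torque': array([ 0.01466149, -0.00510905,  0.0245627 ]), 'finger_force': 0.0, 'opening': 1.003582378552886}
```

View pics/scene0.png

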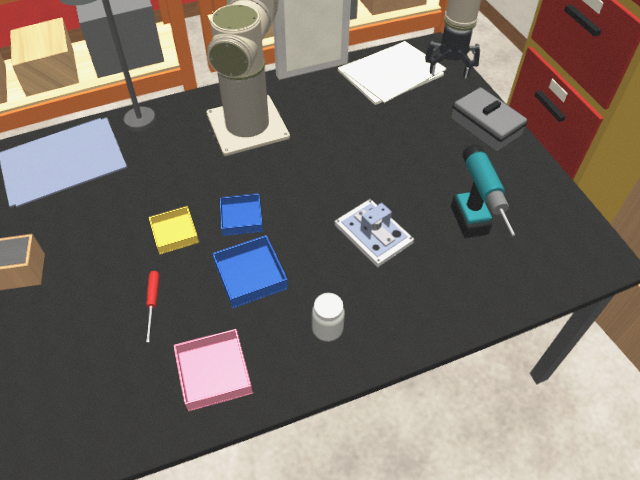

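View pics/top0.png

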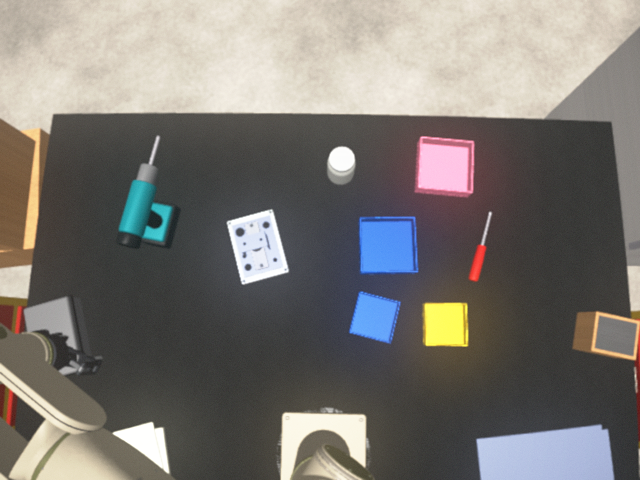

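Scene: the jig is at about (375,232) in scene and (258,246) in top. Bin look-alikes in top: large blue (388,245), small blue (375,317), pink (445,166), yellow (446,325). I choose the large blue one. Two things could be taken for the bracket: the blue-grey web and the jig sheet below it, both near (258,246). The jar (341,165), drill (140,205) and screwdriver (481,245) are bystanders.

```bash
cat > h.py <<'E'
import cv2,numpy as np
def K(c): return np.array([[c["fx"],0,c["cx"]],[0,c["fy"],c["cy"]],[0,0,1.]])
def cast(c,px,z):
    p=cv2.undistortPoints(np.float64(px).reshape(-1,1,2),K(c),np.float64(c["D"])).reshape(-1,2)
    d=np.c_[p,np.ones(len(p))]@c["R"]; o=-c["R"].T@c["t"]
    return o+d*((z-o[2])/d[:,2])[:,None]
def proj(c,X):
    return cv2.projectPoints(np.float64(X).reshape(-1,1,3),cv2.Rodrigues(c["R"])[0],np.float64(c["t"]),K(c),np.float64(c["D"]))[0].reshape(-1,2)
def big(m): return max(cv2.findContours(m.astype(np.uint8),0,2)[0],key=cv2.contourArea)
def rect(c,m,z):  # min-area rectangle of the largest blob, on plane z
    P=cast(c,cv2.convexHull(big(m)).reshape(-1,2),z)[:,:2]
    return cv2.minAreaRect(np.float32(P))
E
python3 - <<'E'
import pickle; from h import *
d=pickle.load(open("cam0.pkl","rb")); t=d["top"]; s=d["scene"]
def roi(c,x0,y0,x1,y1):
    m=np.zeros((480,640),bool); m[y0:y1,x0:x1]=1; return m
for n,c,rj,rb in(("top",t,(215,195,300,300),(345,205,430,285)),("scene",s,(325,190,422,272),(205,235,295,310))):
    g=c["img"].astype(int); hsv=cv2.cvtColor(c["img"],cv2.COLOR_RGB2HSV)
    print(n,"jig",rect(c,(g.max(2)>110)&roi(c,*rj),20))
    bm=(hsv[...,0]>100)&(hsv[...,0]<125)&(hsv[...,1]>120)&(hsv[...,2]>60)
    print(n,"bin",rect(c,bm&roi(c,*rb),45))
a=cv2.resize(t["img"][200:295,215:300],None,fx=4.5,fy=4.5,interpolation=3)
b=cv2.resize(s["img"][190:275,330:420],None,fx=4.4,fy=4.4,interpolation=3)
o=np.zeros((440,800,3),np.uint8); o[:a.shape[0],:a.shape[1]]=a; o[:b.shape[0],400:400+b.shape[1]]=b[:,:400]
cv2.imwrite("pics/jig0.png",o[:,:,::-1])
E
```

```text
top jig ((544.18701171875, 194.3884735107422), (185.7956085205078, 135.9358673095703), 16.598203659057617)
top bin ((550.539306640625, -159.1454315185547), (157.29660034179688, 156.3798370361328), 1.711325764656067)
scene jig ((547.4213256835938, 195.73162841796875), (190.60134887695312, 156.0757598876953), 16.120616912841797)
scene bin ((565.2750244140625, -164.36770629882812), (178.01727294921875, 153.84300231933594), 1.694157361984253)
```

View pics/jig0.png

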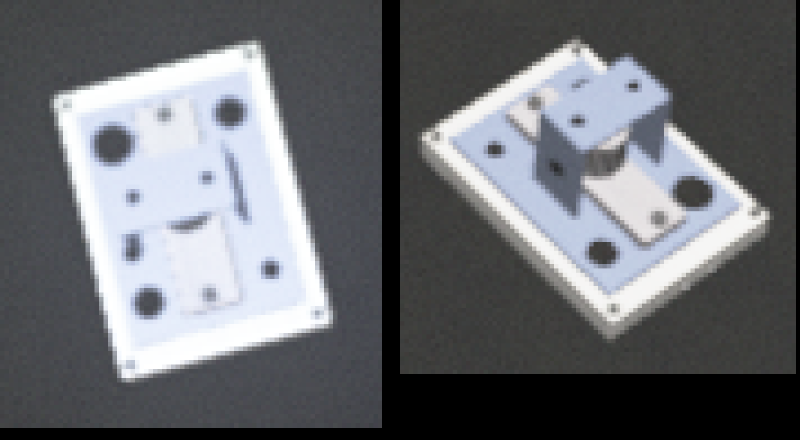

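The crop shows the bracket web over the nut, open along the strap, with two web holes at top (133,197) and (207,177), scene (577,120) and (632,86). The jig yaw is about 16.5° in both views. Next I cast the web holes and the scene web corners onto z=89.

Run:
```python
import pickle; from h import *
d=pickle.load(open("cam0.pkl","rb")); t=d["top"]; s=d["scene"]
T=cast(t,np.array([[133,197],[207,177]])/4.5+[214.5,199.5],89)
S=cast(s,(np.array([[577,120],[632,86],[540,107],[628,58],[670,94],[583,150]])-[400,0])/4.4+[329.5,189.5],89)
print(T.round(1),T.mean(0)); print(S.round(1),S[:2].mean(0),S[2:].mean(0))
for P in(T,S[:2],S[[2,5]]*0+S[[5,4]],S[[2,3]]):
    v=P[1]-P[0]; print(np.linalg.norm(v),np.degrees(np.arctan2(v[1],v[0])))
# white base ring, top face only: bright in the top view -> 4 jig corner screws check by image points
C=cast(t,np.array([[66,104],[250,54],[318,314],[129,365]])/4.5+[214.5,199.5],20)
C2=cast(s,(np.array([[436,135],[575,45],[757,212],[613,309]])-[400,0])/4.4+[329.5,189.5],20)
print(C.round(1),C.mean(0),C2.round(1),C2.mean(0))
from rig import robot
```

```text
[[539.3 217.2  89. ]
 [551.8 175.   89. ]] [545.54901624 196.09590694  89.        ]
[[550.4 171.   89. ]
 [538.6 212.7  89. ]
 [533.4 154.6  89. ]
 [517.8 219.9  89. ]
 [552.4 231.3  89. ]
 [572.3 164.8  89. ]] [544.49448307 191.85333089  89.        ] [543.97900119 192.66119181  89.        ]
44.024564811853246 -73.54623484130333
43.359948144143175 105.90312574117036
69.35336601244919 106.6773164579381
67.12778567679062 103.4718770919999
[[608.4 274.8  20. ]
 [641.8 162.3  20. ]
 [481.8 114.8  20. ]
 [448.6 227.6  20. ]] [545.16853024 194.88195526  20.        ] [[480.5 112.2  20. ]
 [444.6 223.9  20. ]
 [607.2 271.9  20. ]
 [640.4 159.1  20. ]] [543.17719839 191.74779702  20.        ]
```

Both views agree: bracket centre ≈ (545,194), y axis at 106° (yaw ≈ 0.28), hole spacing and web length consistent; jig centre ≈ (544,193.5). Bin rim measures ~157 mm including blur (150 expected). Now the grasp.

```bash
cat >> h.py <<'E'
def down(psi):  # tool down, closing axis at angle psi (rad) in the bench plane
    a=(psi+np.pi/2)/2; return np.array([np.cos(a),np.sin(a),0,0])
def st(r):
    s=r.sense(); print("t%.1f"%s["t"],s["position"].round(1),"q6 %.3f"%s["q"][5],"F",s["ft_force"].round(1),"T",s["ft_torque"].round(3),"op %.3f ff %.1f"%(s["opening"],s["finger_force"])); return s
E
python3 - <<'E'
from rig import robot; from h import *
psi=np.radians(16.2)
p=[545,194]
s=st(robot); robot.move_straight([*s["position"][:2],330],velocity=250)
qs=[robot.ik([*p,180],down(psi+k*np.pi)) for k in(-1,0,1)]
print([None if q is None else q.round(2) for q in qs])
robot.reach([*p,330],down(psi)); st(robot)
robot.move_straight([*p,130],velocity=250); robot.move_straight([*p,85],velocity=80); st(robot)
robot.grip(0.3,30); st(robot)
E
```

```text
t0.1 [268.7 535.9 249. ] q6 -0.085 F [ 0.9 -0.2  0.2] T [ 0.015 -0.005  0.025] op 1.004 ff 0.0
[None, array([ 0.25,  0.12,  1.63, -0.  ,  1.39, -0.03]), None]
t2.2 [544.6 195.  329.9] q6 -0.029 F [-0.7  0.6  0. ] T [0.052 0.02  0.045] op 0.999 ff 0.0
t3.8 [545.  194.   84.9] q6 -0.029 F [0.1 0.1 0.1] T [-0.036  0.012 -0.017] op 1.001 ff 0.0
t4.3 [545.4 194.1  85.6] q6 -0.029 F [-0.1  0.6  3.8] T [-0.07   0.131 -0.037] op 0.456 ff 30.0
```

Run:
```python
from rig import robot; from h import *
robot.grip(0.3,50)
robot.move_straight([545,194,105],velocity=50); st(robot)
robot.move_straight([545,194,230],velocity=200); st(robot)
robot.move_straight([548,-160,230],down(np.radians(2)),velocity=250); st(robot)
c=robot.camera("scene"); t=robot.camera("top")
import pickle; pickle.dump({"scene":c,"top":t},open("cam1.pkl","wb"))
a=cv2.resize(c["img"][140:320,190:430],(533,400)); b=cv2.resize(t["img"][195:300,215:300],(267,330))
o=np.zeros((400,800,3),np.uint8); o[:,:533]=a; o[:330,533:]=b
cv2.imwrite("pics/carry.png",o[:,:,::-1])
```

```text
t5.1 [545.1 194.  105.2] q6 -0.029 F [-0.  -0.1 -1.5] T [ 0.057 -0.035  0.045] op 0.447 ff 50.2
t5.9 [544.3 193.8 228.4] q6 -0.029 F [-0.6 -0.2 -0.7] T [0.001 0.028 0.011] op 0.443 ff 50.3
t7.4 [ 548.  -158.9  229.9] q6 -0.409 F [-0.3 -0.2 -1.5] T [-0.02   0.006  0.018] op 0.447 ff 50.3
```

View pics/carry.png

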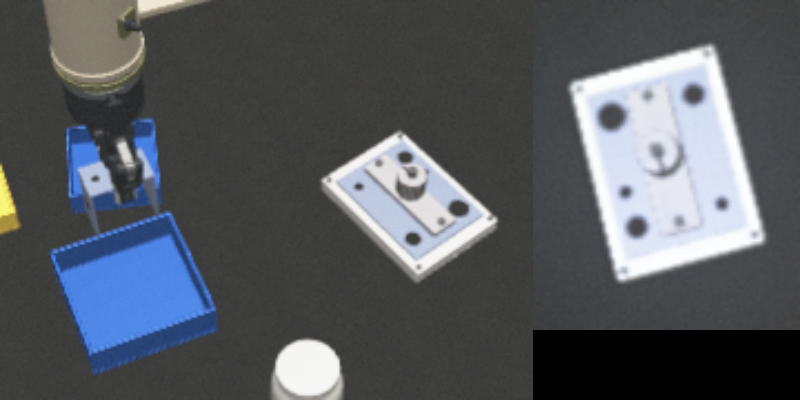

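The bracket hangs level in the gripper at crop (115,185). The nut is bare, with the stud tip at top crop (657,150). Strap screws at (647,96) and (679,222). I place the bracket, then fix the stud axis from these.

Run:
```python
from rig import robot; from h import *
import pickle
robot.move_straight([548,-160,90],velocity=200); robot.move_straight([548,-160,66],velocity=60); st(robot)
robot.grip(1.0); st(robot)
robot.move_straight([548,-160,230],velocity=250)
c={n:robot.camera(n) for n in("top","scene")}; pickle.dump(c,open("cam2.pkl","wb"))
t=pickle.load(open("cam1.pkl","rb"))["top"]
P=(np.array([[657,150],[647,96],[679,222]])-[533,0])*[85/267,105/330]+[214.5,194.5]
print(cast(t,P[:1],78),cast(t,P[1:],34).mean(0))
S=(np.array([[411,173]]))*[240/533,.45]+[189.5,139.5]
print(cast(pickle.load(open("cam1.pkl","rb"))["scene"],S,78), S)
o=np.zeros((400,800,3),np.uint8)
o[:,:400]=cv2.resize(c["scene"]["img"][225:315,205:295],(400,400),interpolation=3)
o[:,400:]=cv2.resize(c["scene"]["img"][185:275,330:420],(400,400),interpolation=3)
cv2.imwrite("pics/placed.png",o[:,:,::-1])
```

```text
t8.9 [ 548.  -160.    65.8] q6 -0.409 F [-0.9  0.7  2.3] T [ 0.073  0.07  -0.051] op 0.444 ff 50.4
t9.5 [ 548. -160.   66.] q6 -0.409 F [0.3 0.8 0.3] T [ 0.005 -0.01  -0.027] op 1.002 ff 0.0
[[544.4665593  193.36987187  78.        ]] [544.79454909 195.3072271   34.        ]
[[549.01563293 186.56184609  78.        ]] [[374.56566604 217.35      ]]
```

View pics/placed.png

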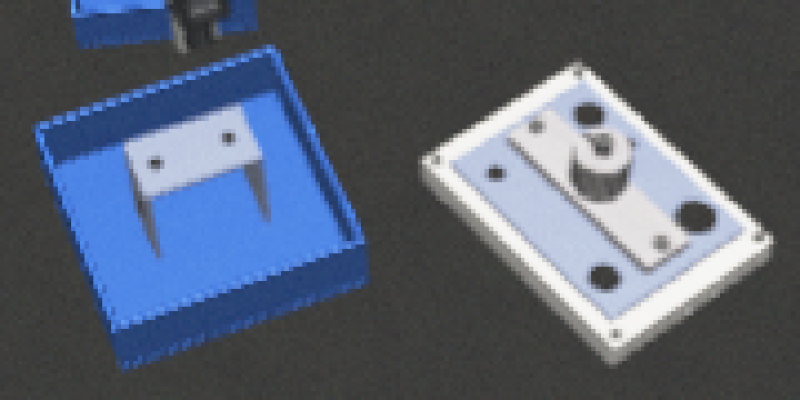

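The bracket stands free inside the large blue bin at crop (195,165); the nut top is at crop (602,150). Next I centre on the nut with two soft grips at right angles.

Run:
```python
from rig import robot; from h import *
p=np.array([544.5,193.5])
robot.reach([*p,200],down(1.0)); 
robot.move_straight([*p,110],velocity=250)
def probe(psi):
    global p
    robot.move_straight([*p,60.],down(psi),velocity=100); a=st(robot)
    robot.grip(0.2,20); b=st(robot)
    u=np.array([np.cos(psi),np.sin(psi)]); print("along %.2f N, shift %.2f mm, z %.2f N"%((b["ft_force"]-a["ft_force"])[:2]@u,(b["position"]-a["position"])[:2]@u,(b["ft_force"]-a["ft_force"])[2]))
    return u
probe(1.0)
robot.grip(0.7); robot.move_straight([*p,60.],down(1+np.pi/2),velocity=100)
probe(1+np.pi/2)
robot.grip(0.7)
```

```text
t12.9 [544.9 193.6  60.5] q6 -0.747 F [-0.2  0.3  0.4] T [ 0.013 -0.036 -0.007] op 0.996 ff 0.0
t13.4 [544.4 192.9  60.7] q6 -0.747 F [-4.3 -3.9  7.1] T [-0.568  0.609  0.021] op 0.399 ff 22.0
along -5.74 N, shift -0.82 mm, z 6.63 N
t15.7 [544.5 193.5  60. ] q6 -2.318 F [ 0.2  0.7 -0.1] T [-0.014  0.035 -0.005] op 0.706 ff 0.0
t16.1 [546.1 192.6  60.8] q6 -2.318 F [ 5.5 -5.  -0.1] T [-0.67  -0.636 -0.012] op 0.399 ff 22.2
along -7.58 N, shift -1.83 mm, z 0.06 N
```

```bash
cat > turn.py <<'E'
from rig import robot; from h import *
def step(p,z,psi):
    q=robot.ik([*p,z],down(psi)); robot.movej(q)
    T=[];W=[]
    for _ in range(3):
        s=robot.sense(); T.append(s["ft_torque"][2]); W.append(s["ft_force"]); robot.hold(0.03)
    return s,np.mean(T),np.mean(W,0),q[5]
E
python3 - <<'E'
from turn import *
p=np.array([545.6,191.9]); psi=1+np.pi/2; z=60.
robot.move_straight([*p,z],down(psi),velocity=100); st(robot)
robot.grip(0.2,20); st(robot); robot.grip(0.2,60); st(robot)
for k in range(1,9):
    psi-=0.15; z-=0.15*1.2732
    s,T,F,q6=step(p,z,psi)
    print("t%.1f psi %.2f T %.3f q6err %.4f"%(s["t"],psi,T,s["q"][5]-q6),F.round(1),s["position"].round(1))
    if abs(T)>0.25: break
E
```

```text
t16.7 [545.6 191.9  60. ] q6 -2.321 F [-0.5 -0.  -0.1] T [0.038 0.063 0.033] op 0.699 ff 0.0
t17.0 [545.9 191.8  60.2] q6 -2.321 F [ 0.3 -0.9  0.4] T [-0.268 -0.031  0.015] op 0.403 ff 21.9
t17.2 [545.9 191.8  60.3] q6 -2.321 F [ 0.1 -1.6  2.5] T [-0.391 -0.01  -0.001] op 0.393 ff 59.3
t17.6 psi 2.42 T -0.056 q6err -0.0041 [ 0.4 -2.7  4.5] [545.9 191.8  60.1]
t17.9 psi 2.27 T -0.050 q6err -0.0064 [ 1.1 -3.5  5.2] [545.9 191.8  59.9]
t18.3 psi 2.12 T -0.047 q6err -0.0070 [ 0.3 -3.7  5.5] [545.9 191.8  59.7]
t18.7 psi 1.97 T -0.032 q6err -0.0071 [ 0.8 -3.6  5.3] [545.9 191.8  59.5]
t19.0 psi 1.82 T -0.060 q6err -0.0071 [ 0.5 -3.7  4.9] [545.9 191.8  59.3]
t19.4 psi 1.67 T -0.067 q6err -0.0073 [ 0.4 -2.9  5.2] [545.8 191.8  59.1]
t19.8 psi 1.52 T -0.072 q6err -0.0074 [ 0.8 -3.   5. ] [545.9 191.8  58.9]
t20.1 psi 1.37 T -0.083 q6err -0.0076 [ 0.6 -3.5  5.9] [545.9 191.8  58.8]
```

Torque is about 0.06 N m, the stated turning friction, with no load rise yet. Continuing in finer steps until the stop.

Run:
```python
from turn import *
p=np.array([545.6,191.9]); psi=1+np.pi/2-1.2; z=60-1.2*1.2732
for k in range(1,28):
    psi-=0.08; z-=0.08*1.2732
    s,T,F,q6=step(p,z,psi); e=s["q"][5]-q6
    print("t%.1f psi %.3f T %.3f q6err %.4f q6 %.3f"%(s["t"],psi,T,e,s["q"][5]),F.round(1),"ff %.0f"%s["finger_force"])
    if abs(T)>0.25 or abs(e)>0.025: break
print(psi,z); st(robot)
```

```text
t20.5 psi 1.291 T -0.071 q6err -0.0076 q6 -1.049 [ 0.5 -3.6  5.1] ff 60
t20.8 psi 1.211 T -0.075 q6err -0.0077 q6 -0.969 [ 0.9 -3.7  5.7] ff 60
t21.2 psi 1.131 T -0.066 q6err -0.0077 q6 -0.889 [ 0.9 -3.2  5.2] ff 60
t21.5 psi 1.051 T -0.042 q6err -0.0075 q6 -0.809 [ 0.6 -3.7  4.9] ff 60
t21.9 psi 0.971 T -0.060 q6err -0.0075 q6 -0.729 [ 1.2 -3.2  5.3] ff 59
t22.2 psi 0.891 T -0.061 q6err -0.0071 q6 -0.648 [ 0.7 -3.2  4.9] ff 60
t22.6 psi 0.811 T -0.069 q6err -0.0071 q6 -0.568 [ 1.2 -3.7  5.1] ff 60
t22.9 psi 0.731 T -0.068 q6err -0.0071 q6 -0.488 [ 0.7 -3.2  5.4] ff 60
t23.3 psi 0.651 T -0.058 q6err -0.0071 q6 -0.408 [ 0.6 -3.4  5.1] ff 59
t23.6 psi 0.571 T -0.083 q6err -0.0070 q6 -0.328 [ 1.1 -3.1  4.8] ff 59
t24.0 psi 0.491 T -0.076 q6err -0.0070 q6 -0.248 [ 1.  -3.2  4.7] ff 59
t24.3 psi 0.411 T -0.057 q6err -0.0066 q6 -0.168 [ 1.3 -3.6  4.6] ff 59
t24.7 psi 0.331 T -0.068 q6err -0.0066 q6 -0.088 [ 0.9 -3.7  5.5] ff 59
t25.0 psi 0.251 T -0.037 q6err -0.0066 q6 -0.008 [ 1.7 -3.6  5.1] ff 59
t25.4 psi 0.171 T -0.068 q6err -0.0062 q6 0.073 [ 1.  -3.7  5.3] ff 59
t25.7 psi 0.091 T -0.071 q6err -0.0062 q6 0.153 [ 1.3 -3.6  4.8] ff 59
t26.1 psi 0.011 T -0.037 q6err -0.0062 q6 0.233 [ 1.  -3.8  5.7] ff 60
t26.4 psi -0.069 T -0.107 q6err -0.0062 q6 0.313 [ 0.9 -3.6  4.8] ff 60
t26.8 psi -0.149 T -0.106 q6err -0.0062 q6 0.393 [ 1.1 -3.9  5.1] ff 60
t27.1 psi -0.229 T -0.075 q6err -0.0061 q6 0.473 [ 1.5 -4.   5.3] ff 60
t27.5 psi -0.309 T -0.075 q6err -0.0061 q6 0.553 [ 1.1 -3.5  4.8] ff 60
t27.8 psi -0.389 T -0.064 q6err -0.0061 q6 0.633 [ 0.8 -3.8  5.2] ff 60
t28.2 psi -0.469 T -0.054 q6err -0.0061 q6 0.713 [ 2.1 -3.8  5.1] ff 60
t28.5 psi -0.549 T -0.081 q6err -0.0061 q6 0.793 [ 1.2 -4.   5. ] ff 60
t28.9 psi -0.629 T 0.323 q6err -0.0065 q6 0.872 [ 1.4 -3.9  5. ] ff 60
-0.6292036732051035 55.925760000000054
t28.9 [546.  191.8  56.2] q6 0.872 F [ 1.  -3.7  4.4] T [-0.675 -0.271  0.35 ] op 0.390 ff 59.5
```

The torque stepped up by 0.4 N m at psi ≈ -0.6 after 3.2 rad (within the stated range), with no change in vertical force. Fine steps back and forward will pin down the stop angle and show any slip.

Run:
```python
from turn import *
p=np.array([545.6,191.9]); z0=55.926; p0=-0.6292
for d in(0.015,0.03,0.045,0.06,0.075,0.1,0.075,0.06,0.045,0.03,0.015,0,-0.01):
    s,T,F,q6=step(p,z0+d*1.2732,p0+d)
    print("t%.1f d %.3f T %.3f"%(s["t"],d,T),F.round(1))
```

```text
t29.2 d 0.015 T 0.082 [ 1.3 -3.4  4.7]
t29.6 d 0.030 T 0.017 [ 1.3 -3.4  5.1]
t29.9 d 0.045 T 0.003 [ 1.1 -2.8  5.6]
t30.3 d 0.060 T 0.009 [ 1.4 -3.8  5.5]
t30.6 d 0.075 T 0.009 [ 1.6 -3.4  5.3]
t31.0 d 0.100 T 0.062 [ 1.1 -3.7  4.9]
t31.3 d 0.075 T -0.054 [ 1.2 -3.2  5.4]
t31.7 d 0.060 T -0.037 [ 1.7 -3.8  4.7]
t32.0 d 0.045 T -0.033 [ 1.3 -3.7  5.2]
t32.4 d 0.030 T -0.068 [ 1.2 -4.1  5.5]
t32.7 d 0.015 T 0.078 [ 1.6 -3.7  5.3]
t33.1 d 0.000 T 0.327 [ 1.1 -3.4  5.2]
t33.4 d -0.010 T 0.548 [ 0.9 -3.8  4.9]
```

The stop is repeatable with no slip; contact begins at d ≈ 0.02 (psi ≈ -0.608). Backing off π/2 from there.

Run:
```python
from turn import *
import pickle
p=np.array([545.6,191.9]); z0=55.926; p0=-0.6292
end=-0.608+np.pi/2
for psi in np.linspace(p0-0.01,end,12)[1:]:
    s,T,F,q6=step(p,z0+(psi-p0)*1.2732,psi)
print(psi,T,F,s["q"][5]-q6); robot.hold(0.5); s=st(robot)
from scipy.spatial.transform import Rotation as R
y=R.from_quat(s["tcp_rot"]).as_matrix()[:,1]; print("psi actual",np.arctan2(y[1],y[0]))
c={n:robot.camera(n)["img"] for n in("scene","top")}
o=np.zeros((450,800,3),np.uint8)
o[:,:500]=cv2.resize(c["scene"][120:345,190:440],(500,450),interpolation=3)
o[:,500:]=cv2.resize(c["top"][150:330,300:420],(300,450),interpolation=3)
cv2.imwrite("pics/final.png",o[:,:,::-1])
```

```text
0.9627963267948966 0.060660313092347096 [ 1.38198416 -3.18000626  4.9478398 ] -0.006426997767380094
t38.0 [545.9 191.8  58.2] q6 -0.720 F [ 1.  -3.2  5.6] T [-0.533 -0.181  0.036] op 0.391 ff 59.6
psi actual 0.9690926196756918
```

View pics/final.png

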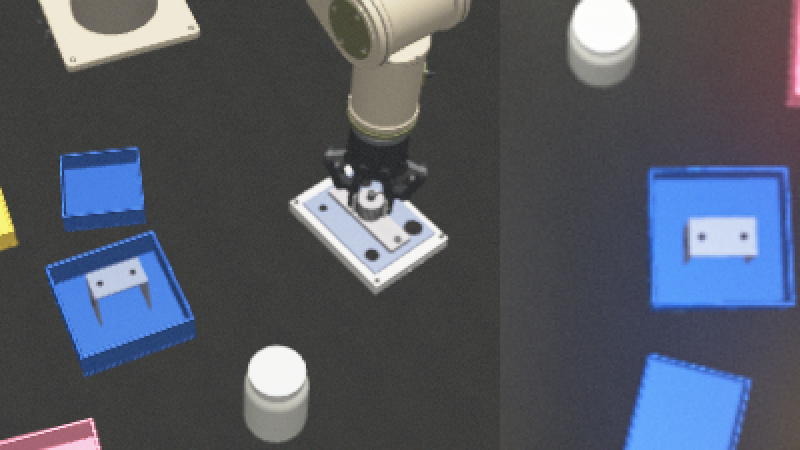

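The picture shows the gripper closed on the nut at (370,203), the bracket standing in the large blue bin at (120,285), and the jar in place at (277,395). Handing in.

```bash
python3 -c "
from rig import robot
print(robot.job_done())"
```

```text
the job is handed in; nothing more can be done
None
```

The bracket is in the large blue bin; the nut was screwed down to its stop and backed off a quarter turn (about 1.57 rad), and the gripper is still closed on it; handed in at about 38 s.

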